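# Shut and lock the pottery showcase

## Robot

A 6-joint arm with a two-finger parallel gripper is mounted at the origin on the work surface. World frame = base frame: x ahead of the robot, y to its left, z up, the work surface at z = 0. Lengths are in m, angles in rad, forces in N, time in s.
With the tool pointing down it reaches from about 0.425 to 0.95 m from the base axis. Payload 14.7 kg.
Tool frame: the origin (TCP) lies on the centre line of the jaws, within the pads' length; the fingertips stand 8 mm ahead of it and the grasp point (between the pads) lies 11 mm behind it; z points along the fingers, y is the direction in which the jaws open and shut (so a half turn about z gives the same grasp; the last joint's range is limited). The gripper opens to 85 mm and grips with 20 to 120 N. Pads are 22 mm wide; open, the fingers measure 114 mm over their backs; the gripper's body (76 mm by 85 mm) begins 54 mm behind the grasp point. The pads swing forward as they close: fully open they stand 13 mm farther back than shut.
Start: joints at [1.157, 0.48, 1.596, -0, 1.065, -0.047], TCP at [0.233, 0.607, 0.239] pointing down, gripper open.
Joint ranges: [-2.75, 2.75], [-0.82, 2.05], [0.23, 2.67], [-1.56, 4.7], [0.09, 2.69], [-2.92, 2.92]. Speed limits (rad/s): [1.89, 1.89, 2.39, 3.01, 3.01, 3.01].

## Interface

Orientations are given as a 3x3 rotation matrix whose columns are the frame's x, y, z axes.
In Python, from station import r gives the robot as it stands.
- The arm moves only by the shell command python3 -m jog 'ROWS'. ROWS is JSON, a list of rows, each a list of 5 numbers: the closure, from 0 (fully open) to 1 (shut), then the shift along the tool's x, y, z in mm, then the turn about the tool's z in degrees. A call has exactly 10 rows; each row is the pose to reach, as a shift and turn from the pose measured when the call began, along the tool's axes at that moment; what a row does not reach only later rows make up. A row lasts 1/12 s, in which the tool goes at most 41.7 mm and 7.16 degrees, less where a joint would pass 70% of its speed; a pose out of reach is approached as far as the arm can. A call with a gripper value outside its range is refused whole. The fingers move at their own pace and stop on an object; the grip force is fixed at half the most. Time passes only in rows, so rows that repeat a pose let the fingers close, or fill a call up. It gives the time, the measured TCP pose, the force and the opening at its end, in the units of the state.
- r.observe(): the state, without advancing time (a new reading comes with each control period).
- r.grab_frame(name): name is "side" or "top"; returns the picture (384x512x3 uint8, red, green, blue); there is no depth.
- r.get_calibration(name): a dict with "fx", "fy", "cx", "cy" (pixels), "D" ([k1, k2, p1, p2, k3] as OpenCV has them; the pictures are not rectified), "cam_to_world" (4x4, takes a point from camera to world coordinates). Camera axes: x right, y down, z forward; pixel columns grow to the right and rows downward; lengths in m; the calibration is good to about 2 mm. A picture is of the moment at which its call begins. get_calibration takes no time and is no camera call.
- r.sign_off(): hands the job in, once; it reports no verdict.
Trained networks look in the newest picture that a camera, given by its name, has taken for a name from the list of things; names that differ only in an ending like _2 or _b are one class to them, and where a whole thing is asked for, a point or a joint stands for the part that bears it (a point fixed in the world has none). Each returns a list of dicts, best first, with "conf" (0 to 1); they miss things now and then, are a little off and sometimes report something else, mostly with a low value. They report only what shows in the picture. A call takes as long as a camera call.
- r.find_in(thing, camera): "bbox" ([left, top, width, height] in pixels, round what is visible of it).
- r.mark_of(thing, camera): "position" ([column, row] in pixels: a listed point, or the origin of a listed thing).
The state is a dict: "time": time; "q": joint angles; "joint_velocities": joint speeds; "tau": joint torques, N m; "ee_pos": TCP position; "eef_rot": TCP orientation; "wrist_force": force on the tool from outside, world axes, zero at the start; "moment": the same for the moment, N m; "width": finger opening in m.
Only numpy, scipy, OpenCV 4.12 (cv2) and the standard library are available. Lean on these libraries where they do the work, as an engineer would, in place of code of your own. Each camera call takes 0.05 s, during which the arm holds its last target.

## Task

Close up the glass showcase with the fingertips, picking nothing up. Push the blue cup that stands on the door tracks back into the case until all of it is inside, clear of both tracks, and still upright; gently slide the open glass door, the one with the brass pull, all the way shut; then press the round steel lock plunger fully in. Leave every other thing where it stands.

Things in the scene. Friction and masses are not known exactly. Their poses are not given: they have to be found in the camera images.
- case: Glass showcase on a wooden plinth, fixed to the bench, 240 deep (x) x 580 long (y) x 215 high mm. Origin: centre of its underside; x points from the doorway (robot) side into the case, y to the left along the doors, z up. Level white floor 30 mm above the bench, out to the front edge x = -120 mm. Top, ends and back are glass; so is the doorway's left half (fixed pane, x = -100 mm, y = -15 to 280).
- doorway (a point): Middle of the doorway's sill on the case's floor: x = -106, y = 0, z = 30 mm of the case, axes as the case. Two thin flush door tracks run along y there, within 13 mm either side of it in x. Above, an aluminium head rail of the same width (x = -120 to -92 mm of the case) spans 205 to 215 mm above the bench. The 10 mm end posts begin 280 mm to either side.
- door (a joint): Right-hand glass door on the outer track, how far it is open in m: 0 = fully shut against the right-hand (-y) post; grows as it slides left (+y of the case), at most 0.24. Pane 295 mm long, 168 high, outer face at x = -114.5 mm of the case; shut it covers y = -280 to 15 mm. About 2 N of friction; it stays where it is left.
- pull (a point): Centre of the brass pull, an upright bar glued to the outside of the sliding door near its right-hand (-y) end: 16 mm wide (y), 90 tall (z), standing out 20 from the glass. The centre is 10 mm out from the glass, 145 mm above the bench, and at y = -250 mm of the case when the door is shut. Axes as the case.
- plunger (a joint): How far the lock plunger is pushed in, in m: 0 = out (unlocked), 0.009 = fully in (locked). It moves level, along +x of the case, needs about 4 N and stays where it is left.
- plunger_face (a point): Centre of the outer end of the round steel lock plunger, 18 mm diameter, which sticks out 14 mm from a round black barrel (24 mm diameter, 12 mm out from the glass) near the left-hand end of the sliding door, 165 mm above the bench; at y = 0 of the case when the door is shut, and travels with the door. Axes as the case.
- cup_center (a point): Centre, half-way up, of the blue glazed handle-less cup, 80 mm high, rim 68 mm diameter, a little narrower at the foot, about 0.2 kg. At the start it stands upright on the case's floor in the open part of the doorway, across the door tracks. z up.
- cup: The same blue cup; this origin is the centre of its underside.
- bowl: Terracotta bowl inside the case at the back, 96 mm diameter, 50 high; origin at the centre of its underside. Stays put.
- vase: White vase inside the case at the back, 76 mm diameter, 130 high; origin at the centre of its underside. Stays put.
- lidded_jar: Blue jar with terracotta lid inside the case at the back, 72 mm diameter, 90 high; origin at the centre of its underside. Stays put.
- brush_jar: Terracotta pot of brushes on the bench at the right, 80 mm diameter, up to 245 high; origin at the centre of its underside. Stays put.
- glaze_bottle: White glaze bottle on the bench at the left, 64 mm diameter, 140 high; origin at the centre of its underside. Stays put.
- dish: Small white dish on the bench in front of the case, 100 mm diameter, 25 high; origin at the centre of its underside. Stays put.

How it is judged:
By the outcome, as a careful person would: the job done as asked, in the order asked, and still so for the second after the job is handed in, with the robot touching nothing.
It also fails if it takes over 70 s, if anything falls off the work surface, if the arm or the gripper's body presses on something with over 40 N, if the wrist force passes 120 N, or if a joint passes its speed limit or range.

## Working session

There is one attempt and no reset: what is moved stays moved. The work goes in short steps, Python scripts to look and compute and a shell command to move; the robot and the scene stay as the last step left them, time stands still between calls to the robot, and variables do not carry over. Pictures are saved under pics/ and viewed, and the job is handed in when it is done.

```bash
mkdir -p pics; ls; python3 - <<'E'
from station import r
import cv2,numpy as np
s=r.observe();print(s)
for c in("side","top"):
    im=r.grab_frame(c);cv2.imwrite(f"pics/{c}0.png",im[:,:,::-1])
    k=r.get_calibration(c);print(c,k)
    for t in["case","doorway","pull","plunger_face","cup_center","cup","brush_jar","glaze_bottle","dish","bowl","vase","lidded_jar"]:
        m=r.mark_of(t,c);print(t,[(np.round(x["position"],1).tolist(),round(x["conf"],2)) for x in m[:2]])
E
```

```text
pics
{'time': 0.0, 'q': array([ 1.15740052e+00,  4.80851130e-01,  1.59685408e+00,  2.06874798e-05,
        1.06509704e+00, -4.65975280e-02]), 'joint_velocities': array([-0.00066671,  0.0009485 ,  0.00079482,  0.00050417,  0.00059173,
       -0.00049415]), 'tau': array([-1.38758751e-03, -9.50669861e+01, -4.30181193e+01, -1.76070525e-04,
        1.23161738e-02,  5.37871597e-05]), 'ee_pos': array([0.23292354, 0.60641306, 0.23866724]), 'eef_rot': array([[-9.33476740e-01,  3.58637592e-01, -5.02495548e-04],
       [ 3.58637937e-01,  9.33476095e-01, -1.10043468e-03],
       [ 7.44103390e-05, -1.20744414e-03, -9.99999268e-01]]), 'wrist_force': array([-0.80576566, -0.11036353,  0.15065475]), 'moment': array([ 0.0051779 , -0.0106089 , -0.01410494]), 'width': 0.08539998213666866}
side {'fx': 490.1724432565063, 'fy': 490.1724432565063, 'cx': 250.15767456777183, 'cy': 189.9542391181897, 'D': array([-0.12592809,  0.        ,  0.        ,  0.        ,  0.        ]), 'cam_to_world': array([[ 0.88422817, -0.44201684,  0.1508697 ,  0.32618066],
       [-0.46704763, -0.83497465,  0.29100488, -0.4158580
[... 574 characters left out ...]
[0.03045632, 0.        , 0.        , 0.        , 0.        ]), 'cam_to_world': array([[ 0.01915958, -0.98024322,  0.19686579,  0.24417403],
       [-0.9997745 , -0.02058724, -0.00520782,  0.01655487],
       [ 0.00915786, -0.19672161, -0.98041662,  1.73356614],
       [ 0.        ,  0.        ,  0.        ,  1.        ]])}
case [([126.9, 182.8], 0.24)]
doorway [([260.8, 183.9], 0.87)]
pull [([266.9, 179.0], 0.63), ([198.4, 180.4], 0.63)]
plunger_face [([197.8, 178.4], 0.48)]
cup_center [([312.4, 179.0], 0.52)]
cup [([305.1, 179.6], 0.64)]
brush_jar [([396.3, 217.6], 0.6)]
glaze_bottle [([129.1, 186.9], 0.54)]
dish [([317.6, 248.2], 0.73), ([258.8, 182.9], 0.45)]
bowl []
vase []
lidded_jar []
```

View pics/side0.png

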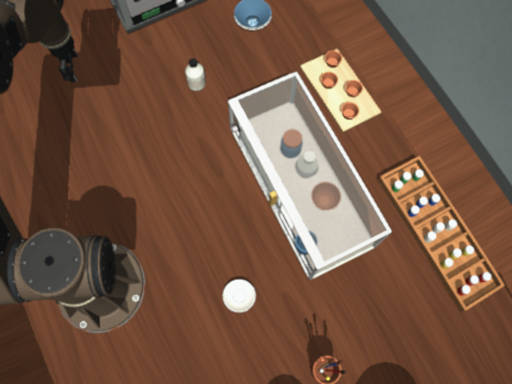

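View pics/top0.png

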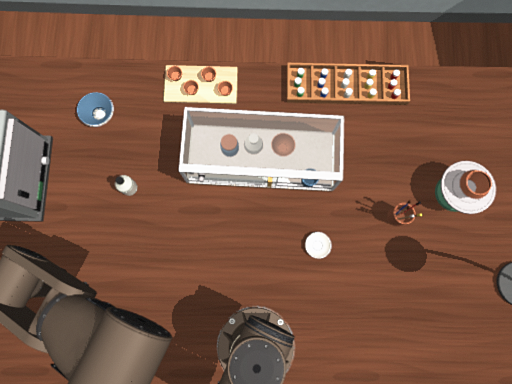

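```bash
cat > h.py <<'E'
import numpy as np,cv2
from station import r
def K(c):
    k=r.get_calibration(c);return np.array([[k['fx'],0,k['cx']],[0,k['fy'],k['cy']],[0,0,1]]),np.array(k['D'],float),np.array(k['cam_to_world'])
def proj(P,c):
    k,D,T=K(c);W=np.linalg.inv(T);P=np.atleast_2d(P).astype(float)
    return cv2.projectPoints(P,cv2.Rodrigues(W[:3,:3])[0],W[:3,3],k,D)[0][:,0]
def back(uv,z,c):
    k,D,T=K(c);n=cv2.undistortPoints(np.array(uv,float).reshape(-1,1,2),k,D)[:,0]
    d=np.c_[n,np.ones(len(n))]@T[:3,:3].T;o=T[:3,3]
    return o+d*((z-o[2])/d[:,2])[:,None]
def crop(im,x,y,w,h,f,name):
    cv2.imwrite(f"pics/{name}.png",cv2.resize(im[y:y+h,x:x+w,::-1],None,fx=f,fy=f,interpolation=cv2.INTER_CUBIC))
E
python3 - <<'E'
import cv2
from h import *
t=cv2.imread('pics/top0.png')[:,:,::-1];s=cv2.imread('pics/side0.png')[:,:,::-1]
crop(t,170,95,190,110,4,'t1');crop(s,220,60,180,220,2.7,'s1')
E
```

```text
(no output)
```

View pics/t1.png

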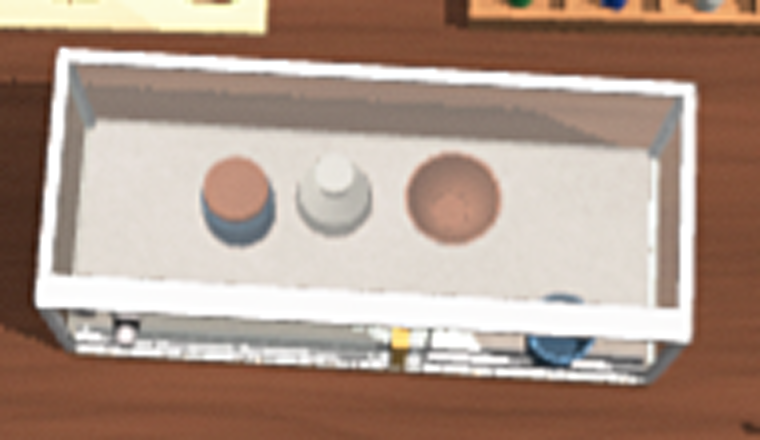

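View pics/s1.png

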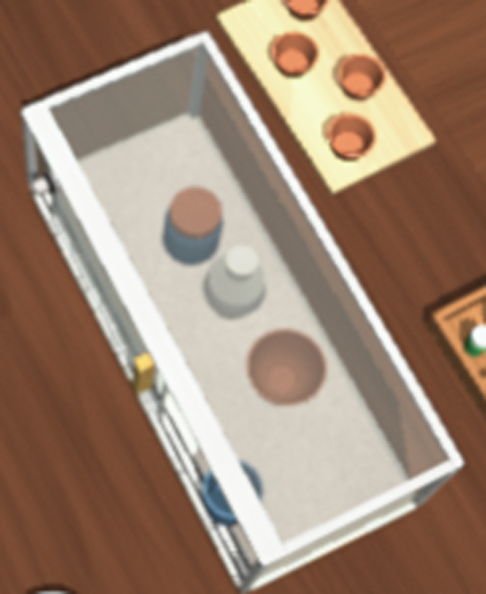

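```bash
cat >> h.py <<'E'
def case2w(P,p):
    P=np.atleast_2d(P).astype(float);c,s=np.cos(p[2]),np.sin(p[2])
    return P@np.array([[c,-s,0],[s,c,0],[0,0,1]]).T+[p[0],p[1],0]
def w2case(P,p):
    P=np.atleast_2d(P).astype(float);c,s=np.cos(p[2]),np.sin(p[2])
    return (P-[p[0],p[1],0])@np.array([[c,-s,0],[s,c,0],[0,0,1]])
E
python3 - <<'E'
from h import *
from scipy.optimize import least_squares
C=np.array([[-.12,.29,.215],[-.12,-.29,.215],[.12,-.29,.215],[.12,.29,.215]])
uv=np.array([[35,305],[691,342],[697,85],[60,48]])/4+[170,95]
us=np.array([[22,110],[463,462],[208,33]])/2.7+[220,60]
Cs=C[[0,2,3]]
f=lambda p:np.r_[(proj(case2w(C,p),'top')-uv).ravel(),(proj(case2w(Cs,p),'side')-us).ravel()]
o=least_squares(f,[.7,0,0],loss='soft_l1');print(o.x,f(o.x).round(1))
p=o.x
ft=lambda p:f(p)[:8];q=least_squares(ft,p).x;print('top only',q,ft(q).round(1))
np.save('case.npy',p)
np.set_printoptions(precision=4,suppress=True)
for n,uvp,z,c in[('pull t',[[170+400/4,95+340/4]],.19,'top'),('plung t',[[170+125/4,95+331/4]],.165,'top'),('pull s',[[220+145/2.7,60+358/2.7]],.19,'side'),('plg s',[[220+42/2.7,60+190/2.7]],.165,'side'),('dish',[[317.6,248.2]],0,'top'),('brush',[[396.3,217.6]],0,'top'),('dish s',[[239,294.8]],0,'side'),('brush',[[320.7,368.4]],0,'side'),('bottle',[[196.1,81]],0,'side'),
 ('jar top t',[[170+237/4,95+190/4]],.12,'top'),('vase top',[[170+335/4,95+175/4]],.16,'top'),('bowl top',[[170+453/4,95+198/4]],.08,'top')]:
    P=back(uvp,z,c);print(n,P,w2case(P,p))
# overlay
cv2_=__import__('cv2')
for c,(x,y,w,h,fz) in {'top':(170,95,190,110,4),'side':(220,60,180,220,2.7)}.items():
    im=cv2_.imread(f'pics/{c}0.png');im=cv2_.resize(im[y:y+h,x:x+w],None,fx=fz,fy=fz,interpolation=cv2_.INTER_CUBIC)
    def ln(A,col):
        pts=((proj(case2w(A,p),c)-[x,y]+.5)*fz).round().astype(int)
        cv2_.polylines(im,[pts.reshape(-1,1,2)],True,col,1)
    for z in(0,.03,.215): ln([[-.12,.29,z],[-.12,-.29,z],[.12,-.29,z],[.12,.29,z]],(0,0,255))
    cv2_.imwrite(f'pics/ov_{c}.png',im)
E
```

```text
[ 0.72192244 -0.01011204 -0.03798518] [ 0.3 -0.5  0.2 -0.3 -0.  -0.4  0.  -0.3 -0.7 -0.3 -0.1  1.3 -0.5 -0.5]
top only [ 0.72056349 -0.00973674 -0.03814809] [ 0.2 -0.2  0.   0.1 -0.1 -0.  -0.1  0.1]
pull t [[ 0.5919 -0.0388  0.19  ]] [[-0.1288 -0.0336  0.19  ]]
plung t [[0.6006 0.211  0.165 ]] [[-0.1296  0.2164  0.165 ]]
pull s [[ 0.5994 -0.038   0.19  ]] [[-0.1213 -0.0325  0.19  ]]
plg s [[0.5981 0.2041 0.165 ]] [[-0.1319  0.2094  0.165 ]]
dish [[ 0.3655 -0.2352  0.    ]] [[-0.3476 -0.2385  0.    ]]
brush [[ 0.4926 -0.5478  0.    ]] [[-0.2087 -0.546   0.    ]]
dish s [[ 0.3802 -0.2302  0.    ]] [[-0.3331 -0.2329  0.    ]]
brush [[ 0.4948 -0.5429  0.    ]] [[-0.2067 -0.5411  0.    ]]
bottle [[0.595  0.5239 0.    ]] [[-0.1471  0.5288  0.    ]]
jar top t [[0.7509 0.1161 0.12  ]] [[0.0241 0.1272 0.12  ]]
vase top [[0.7549 0.0228 0.16  ]] [[0.0317 0.0342 0.16  ]]
bowl top [[ 0.7599 -0.0926  0.08  ]] [[ 0.0411 -0.081   0.08  ]]
```

View pics/ov_top.png

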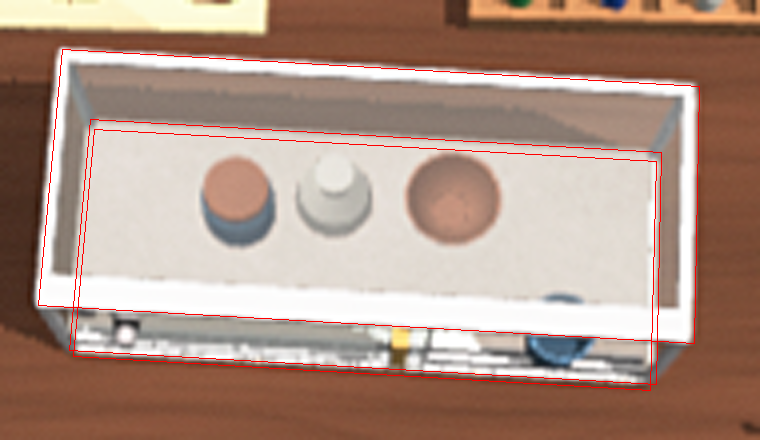

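View pics/ov_side.png

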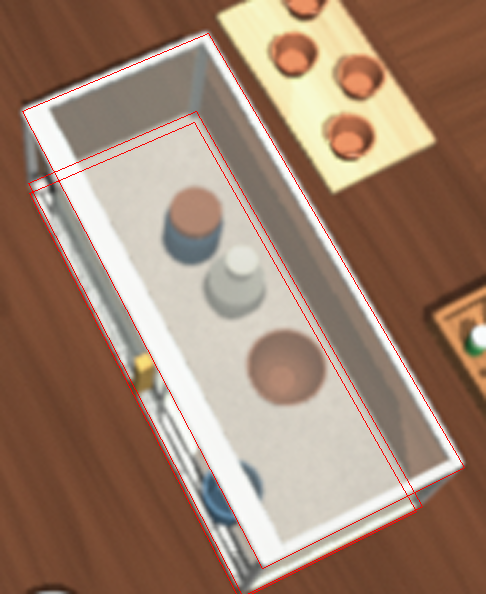

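```bash
python3 - <<'E'
from h import *
from scipy.optimize import least_squares
np.set_printoptions(precision=4,suppress=True)
p=np.load('case.npy')
P=back([[170+560/4-.4,95+331/4-.4]],.11,'top');print('top rim',P,w2case(P,p))
P=back([[220+233/2.7-.4,60+492/2.7-.4]],.11,'side');print('side rim',P,w2case(P,p))
# overlay cup rim/foot for a guess
def draw(c,x,y,w,h,fz,cx,cy):
    im=cv2.imread(f'pics/{c}0.png');im=cv2.resize(im[y:y+h,x:x+w],None,fx=fz,fy=fz,interpolation=cv2.INTER_CUBIC)
    a=np.linspace(0,2*np.pi,40)
    for z,rr in((.11,.034),(.03,.026)):
        A=np.c_[cx+rr*np.cos(a),cy+rr*np.sin(a),0*a+z]
        pts=((proj(case2w(A,p),c)-[x,y]+.5)*fz).round().astype(int);cv2.polylines(im,[pts.reshape(-1,1,2)],True,(0,0,255),1)
    return im
import sys
cx,cy=-.109,-.168
a=draw('top',280,150,80,50,7,cx,cy);b=draw('side',270,200,80,80,5,cx,cy)
cv2.imwrite('pics/cupt.png',a);cv2.imwrite('pics/cups.png',b)
E
```

```text
top rim [[ 0.6234 -0.1912  0.11  ]] [[-0.0916 -0.1847  0.11  ]]
side rim [[ 0.626  -0.1976  0.11  ]] [[-0.0887 -0.191   0.11  ]]
```

View pics/cupt.png

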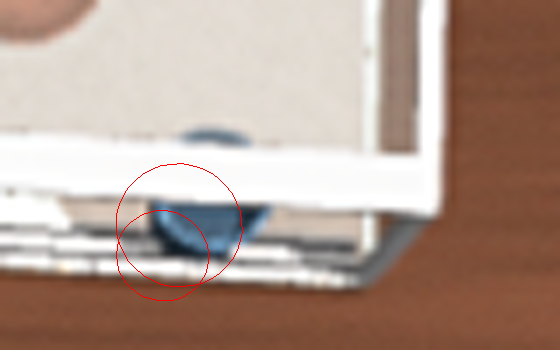

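View pics/cups.png

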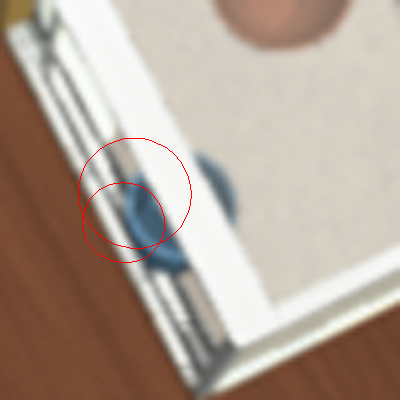

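```bash
python3 -m jog '[[0,0,0,-30,0],[0,0,0,-60,0],[0,0,0,-100,0],[0,0,0,-140,0],[0,0,0,-180,0],[0,0,0,-220,0],[0,0,0,-260,0],[0,0,0,-300,0],[0,0,0,-340,0],[0,0,0,-380,0]]'; python3 -c "
from station import r
s=r.observe();print(s['q'].round(3),s['ee_pos'],s['eef_rot'].round(3))"
```

```text
time: 2.13
ee_pos: [0.2328, 0.6061, 0.6216]
eef_rot: [[-0.933, 0.359, 0.0], [0.359, 0.933, 0.0], [-0.0, 0.001, -1.0]]
wrist_force: [0.8, 2.3, 1.1]
width: 0.0855
[ 1.157  0.37   0.876  0.     1.895 -0.047] [0.23280466 0.60607347 0.62158676] [[-0.933  0.359  0.   ]
 [ 0.359  0.933  0.   ]
 [-0.     0.001 -1.   ]]
```

```bash
python3 -m jog '[[0,0,0,-30,0],[0,0,0,-60,0],[0,0,0,-100,0],[0,0,0,-140,0],[0,0,0,-180,0],[0,0,0,-220,0],[0,0,0,-260,0],[0,0,0,-300,0],[0,0,0,-340,0],[0,0,0,-380,0]]'; python3 - <<'E'
from h import *
r_=r.observe();print(r_['q'].round(3),r_['ee_pos'],r_['eef_rot'].round(3))
p=np.load('case.npy')
def draw(c,x,y,w,h,fz,cx,cy):
    im=cv2.imread(f'pics/{c}0.png');im=cv2.resize(im[y:y+h,x:x+w],None,fx=fz,fy=fz,interpolation=cv2.INTER_CUBIC)
    a=np.linspace(0,2*np.pi,40)
    for z,rr in((.11,.034),(.03,.026)):
        A=np.c_[cx+rr*np.cos(a),cy+rr*np.sin(a),0*a+z]
        pts=((proj(case2w(A,p),c)-[x,y]+.5)*fz).round().astype(int);cv2.polylines(im,[pts.reshape(-1,1,2)],True,(0,0,255),1)
    return im
cx,cy=-.087,-.188
a=draw('top',280,150,80,50,5,cx,cy);b=draw('side',270,200,80,80,5,cx,cy)
o=np.zeros((400,800,3),np.uint8);o[:250,:400]=a;o[:,400:]=b
cv2.imwrite('pics/cup2.png',o)
E
```

```text
time: 2.97
ee_pos: [0.2078, 0.5412, 0.8138]
eef_rot: [[-0.933, 0.359, 0.009], [0.359, 0.933, 0.024], [-0.0, 0.026, -1.0]]
wrist_force: [-0.5, -0.3, -0.3]
width: 0.0852
[ 1.151e+00  4.530e-01  2.360e-01  2.000e-03  2.427e+00 -5.100e-02] [0.20782996 0.5412114  0.81377938] [[-0.933  0.359  0.009]
 [ 0.359  0.933  0.024]
 [-0.     0.026 -1.   ]]
```

View pics/cup2.png

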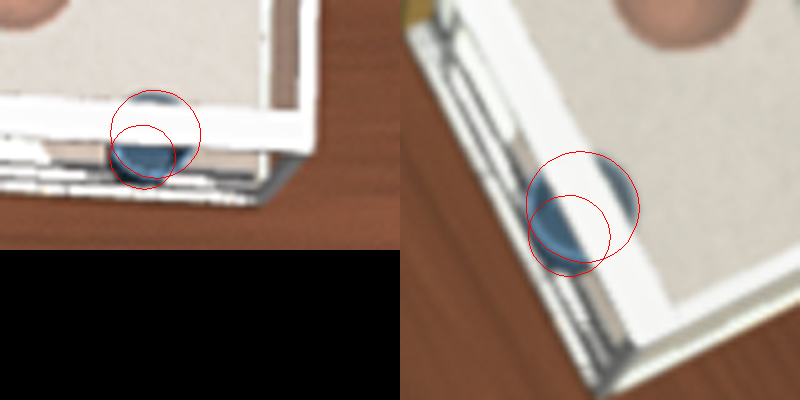

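```bash
cat > st.py <<'E'
from h import *
s=r.observe();R=s['eef_rot'];p=np.load('case.npy')
np.set_printoptions(precision=4,suppress=True)
print('t',s['time'],'q',s['q'].round(3),'F',s['wrist_force'].round(1),'w',s['width'])
print('tcp',s['ee_pos'],'case',w2case(s['ee_pos'],p)[0],'z-axis',R[:,2],'tilt',np.degrees(np.arccos(-R[2,2])).round(2),'y-az',np.degrees(np.arctan2(R[1,1],R[0,1])).round(2))
C=case2w(np.eye(3),[0,0,p[2]])
print('R in case (cols tool x y z)\n',C@R)
E
python3 -m jog '[[0,-25,-20,5,3.6],[0,-50,-39,10,7.2],[0,-76,-58,15,11],[0,-102,-77,20,15],[0,-128,-96,25,18],[0,-154,-115,30,22],[0,-180,-134,35,26],[0,-206,-153,40,29],[0,-232,-172,45,33],[0,-257,-191,50,36]]' ;python3 st.py
```

```text
time: 3.8
ee_pos: [0.3795, 0.2701, 0.7592]
eef_rot: [[-0.541, 0.841, 0.011], [0.841, 0.541, 0.025], [0.015, 0.022, -1.0]]
wrist_force: [0.9, 0.1, 0.2]
width: 0.0859
t 3.8 q [ 0.541  0.106  0.898  0.018  2.116 -0.021] F [0.9 0.1 0.2] w 0.08589959632340144
tcp [0.3795 0.2701 0.7592] case [-0.3528  0.267   0.7592] z-axis [ 0.0107  0.0248 -0.9996] tilt 1.55 y-az 32.77
R in case (cols tool x y z)
 [[-0.573   0.8195  0.0097]
 [ 0.8194  0.5726  0.0252]
 [ 0.0151  0.0224 -0.9996]]
```

```bash
python3 -m jog '[[0,-32,0,0,3.5],[0,-64,0,0,7],[0,-96,0,0,10.5],[0,-128,0,0,14],[0,-160,0,0,17.5],[0,-192,0,0,21],[0,-224,0,0,24.5],[0,-256,0,0,28],[0,-288,0,0,31.5],[0,-320,0,0,35]]' ;python3 st.py
```

```text
time: 4.63
ee_pos: [0.5526, -0.0005, 0.7549]
eef_rot: [[0.042, 0.999, 0.012], [0.999, -0.042, 0.025], [0.025, 0.011, -1.0]]
wrist_force: [0.4, 0.2, 0.4]
width: 0.0853
t 4.6333 q [-0.073  0.276  0.689  0.031  2.166 -0.013] F [0.4 0.2 0.4] w 0.0852663479556878
tcp [ 0.5526 -0.0005  0.7549] case [-0.1696  0.0032  0.7549] z-axis [ 0.0119  0.0247 -0.9996] tilt 1.57 y-az -2.41
R in case (cols tool x y z)
 [[ 0.0039  0.9999  0.011 ]
 [ 0.9997 -0.0041  0.0251]
 [ 0.0252  0.0109 -0.9996]]
```

```bash
python3 -m jog '[[0,0,30,-20,0],[0,0,60,-40,0],[0,0,95,-60,0],[0,0,130,-80,0],[0,0,165,-100,0],[0,0,200,-120,0],[0,0,240,-140,0],[0,0,280,-160,0],[0,0,320,-180,0],[0,0,360,-200,0]]' ;python3 st.py
```

```text
time: 5.47
ee_pos: [0.6689, -0.0101, 0.752]
eef_rot: [[0.042, 0.998, 0.041], [0.999, -0.043, 0.025], [0.026, 0.039, -0.999]]
wrist_force: [-0.4, -0.5, -0.4]
width: 0.0853
t 5.4667 q [-0.075  0.554  0.236  0.037  2.313 -0.008] F [-0.4 -0.5 -0.4] w 0.08531121702475432
tcp [ 0.6689 -0.0101  0.752 ] case [-0.053 -0.002  0.752] z-axis [ 0.0405  0.0246 -0.9989] tilt 2.72 y-az -2.44
R in case (cols tool x y z)
 [[ 0.0036  0.9992  0.0396]
 [ 0.9996 -0.0046  0.0261]
 [ 0.0263  0.0395 -0.9989]]
```

```bash
python3 -m jog '[[0,0,600,-100,0],[0,0,600,-100,0],[0,0,600,-100,0],[0,0,600,-100,0],[0,0,600,-100,0],[0,0,600,-100,0],[0,0,600,-100,0],[0,0,600,-100,0],[0,0,600,-100,0],[0,0,600,-100,0]]' ;python3 st.py
```

```text
time: 6.3
ee_pos: [0.8032, -0.0189, 0.6332]
eef_rot: [[0.042, 0.997, 0.072], [0.999, -0.043, 0.024], [0.027, 0.071, -0.997]]
wrist_force: [-0.4, 0.5, -0.2]
width: 0.0852
t 6.3 q [-0.075  0.721  0.236  0.034  2.115 -0.013] F [-0.4  0.5 -0.2] w 0.0851992532610313
tcp [ 0.8032 -0.0189  0.6332] case [ 0.0815 -0.0057  0.6332] z-axis [ 0.072   0.0241 -0.9971] tilt 4.36 y-az -2.49
R in case (cols tool x y z)
 [[ 0.0036  0.9975  0.0711]
 [ 0.9996 -0.0055  0.0268]
 [ 0.0271  0.071  -0.9971]]
```

```bash
python3 -m jog '[[0,0,200,-600,0],[0,0,200,-600,0],[0,0,200,-600,0],[0,0,200,-600,0],[0,0,200,-600,0],[0,0,200,-600,0],[0,0,200,-600,0],[0,0,200,-600,0],[0,0,200,-600,0],[0,0,200,-600,0]]' >/dev/null;python3 st.py
python3 -m jog '[[0,0,600,-200,0],[0,0,600,-200,0],[0,0,600,-200,0],[0,0,600,-200,0],[0,0,600,-200,0],[0,0,600,-200,0],[0,0,600,-200,0],[0,0,600,-200,0],[0,0,600,-200,0],[0,0,600,-200,0]]' >/dev/null ;python3 st.py
```

```text
t 7.1333 q [-0.093  0.563  0.236  0.042  2.244 -0.023] F [ 0.7 -0.5  0.1] w 0.0854053901161879
tcp [ 0.6975 -0.0228  0.7475] case [-0.024  -0.0136  0.7475] z-axis [ 0.1004  0.0235 -0.9947] tilt 5.92 y-az -2.54
R in case (cols tool x y z)
 [[ 0.0035  0.995   0.0994]
 [ 0.9996 -0.0062  0.0273]
 [ 0.0278  0.0993 -0.9947]]
t 7.9667 q [-0.09   0.675  0.236  0.04   2.1   -0.025] F [-0.9 -0.3  0.3] w 0.08560764056198558
tcp [ 0.7928 -0.0288  0.6706] case [ 0.0715 -0.016   0.6706] z-axis [ 0.1328  0.0227 -0.9909] tilt 7.74 y-az -2.59
R in case (cols tool x y z)
 [[ 0.0034  0.9913  0.1319]
 [ 0.9996 -0.0071  0.0277]
 [ 0.0284  0.1317 -0.9909]]
```

```bash
python3 -m jog '[[0,0,600,-200,0],[0,0,600,-200,0],[0,0,600,-200,0],[0,0,600,-200,0],[0,0,600,-200,0],[0,0,600,-200,0],[0,0,600,-200,0],[0,0,600,-200,0],[0,0,600,-200,0],[0,0,600,-200,0]]' >/dev/null;python3 st.py
python3 -m jog '[[0,0,200,-600,0],[0,0,200,-600,0],[0,0,200,-600,0],[0,0,200,-600,0],[0,0,200,-600,0],[0,0,200,-600,0],[0,0,200,-600,0],[0,0,200,-600,0],[0,0,200,-600,0],[0,0,200,-600,0]]' >/dev/null ;python3 st.py
python3 -m jog '[[0,0,200,-600,0],[0,0,200,-600,0],[0,0,200,-600,0],[0,0,200,-600,0],[0,0,200,-600,0],[0,0,200,-600,0],[0,0,200,-600,0],[0,0,200,-600,0],[0,0,200,-600,0],[0,0,200,-600,0]]' >/dev/null ;python3 st.py
python3 -m jog '[[0,0,600,-200,0],[0,0,600,-200,0],[0,0,600,-200,0],[0,0,600,-200,0],[0,0,600,-200,0],[0,0,600,-200,0],[0,0,600,-200,0],[0,0,600,-200,0],[0,0,600,-200,0],[0,0,600,-200,0]]' >/dev/null;python3 st.py
```

```text
t 8.8 q [-0.09   0.749  0.236  0.04   1.99  -0.027] F [ 0.1 -0.3 -0.2] w 0.08537184145741492
tcp [ 0.8564 -0.0333  0.6151] case [ 0.1352 -0.018   0.6151] z-axis [ 0.1678  0.0215 -0.9856] tilt 9.74 y-az -2.65
R in case (cols tool x y z)
 [[ 0.0034  0.986   0.1669]
 [ 0.9996 -0.0082  0.0278]
 [ 0.0288  0.1667 -0.9856]]
t 9.6333 q [-0.109  0.56   0.236  0.05   2.149 -0.034] F [0.1 0.2 0.8] w 0.08566514972778616
tcp [ 0.7299 -0.0343  0.7548] case [ 0.0089 -0.0239  0.7548] z-axis [ 0.1978  0.0204 -0.98  ] tilt 11.47 y-az -2.7
R in case (cols tool x y z)
 [[ 0.0033  0.9804  0.1969]
 [ 0.9996 -0.009   0.0279]
 [ 0.0291  0.1967 -0.98  ]]
t 10.4667 q [-0.134  0.413  0.236  0.064  2.27  -0.042] F [-0.4 -0.4 -0.4] w 0.08518833666800048
tcp [ 0.6156 -0.0342  0.8452] case [-0.1053 -0.0281  0.8452] z-axis [ 0.2248  0.0194 -0.9742] tilt 13.04 y-az -2.76
R in case (cols tool x y z)
 [[ 0.0034  0.9746  0.2239]
 [ 0.9996 -0.0099  0.0279]
 [ 0.0294  0.2237 -0.9742]]
t 11.3 q [-0.119  0.53   0.236  0.057  2.12  -0.038] F [-0.4 -0.2  0.1] w 0.08536403812507032
tcp [ 0.7263 -0.0384  0.7794] case [ 0.0055 -0.0281  0.7794] z-axis [ 0.2559  0.0181 -0.9665] tilt 14.87 y-az -2.81
R in case (cols tool x y z)
 [[ 0.0032  0.9669  0.255 ]
 [ 0.9996 -0.0107  0.0278]
 [ 0.0296  0.2548 -0.9665]]
```

```bash
cat > go.py <<'E'
import sys
from h import *
s=r.observe();p=np.load('case.npy');t=[float(a) for a in sys.argv[1:4]]
d=s['eef_rot'].T@(case2w(t,p)[0]-s['ee_pos']);print('tool delta mm',(d*1000).round(1),'len',np.linalg.norm(d*1000).round())
E
python3 go.py -.20 -.189 .35;python3 go.py -.20 -.189 .05
```

```text
tool delta mm [-174.2 -306.4  358.1] len 502.0
tool delta mm [-183.1 -382.8  648.1] len 775.0
```

```bash
python3 -m jog '[[0,-13,-23,27,0],[0,-26,-46,54,0],[0,-39,-69,81,0],[0,-53,-93,108,0],[0,-67,-117,136,0],[0,-80,-141,164,0],[0,-94,-165,192,0],[0,-108,-189,220,0],[0,-121,-213,248,0],[0,-135,-237,276,0]]' >/dev/null;python3 st.py;python3 go.py -.20 -.189 .3;
```

```text
t 12.1333 q [-0.351  0.117  1.528  0.11   1.259 -0.327] F [ 0.7 -0.5 -0.7] w 0.08557297015309152
tcp [ 0.5841 -0.1407  0.4935] case [-0.1328 -0.1358  0.4935] z-axis [ 0.2572  0.0175 -0.9662] tilt 14.94 y-az -2.81
R in case (cols tool x y z)
 [[ 0.0033  0.9666  0.2564]
 [ 0.9996 -0.0106  0.0273]
 [ 0.0291  0.2562 -0.9662]]
tool delta mm [ -59.1 -114.   168.2] len 212.0
```

```bash
python3 -m jog '[[0,-8,-16,23,0],[0,-16,-32,47,0],[0,-25,-49,72,0],[0,-34,-66,97,0],[0,-43,-83,122,0],[0,-51,-99,146,0],[0,-59,-114,168,0],[0,-59,-114,168,0],[0,-59,-114,168,0],[0,-59,-114,168,0]]' >/dev/null;python3 st.py;python3 go.py -.20 -.189 .05;python3 - <<'E'
from h import *
a=r.grab_frame('side');crop(a,170,80,240,230,2.5,'s2')
a=r.grab_frame('top');crop(a,170,95,190,150,4,'t2')
E
```

```text
t 12.9667 q [-0.503  0.164  1.937  0.191  0.826 -0.573] F [ 0.1 -0.2  0.3] w 0.08555462764954758
tcp [ 0.516  -0.1916  0.3019] case [-0.1989 -0.1892  0.3019] z-axis [ 0.2591  0.0166 -0.9657] tilt 15.05 y-az -2.81
R in case (cols tool x y z)
 [[ 0.0036  0.9661  0.2583]
 [ 0.9996 -0.0107  0.0265]
 [ 0.0283  0.2581 -0.9657]]
tool delta mm [ -6.9 -66.1 243. ] len 252.0
```

View pics/s2.png

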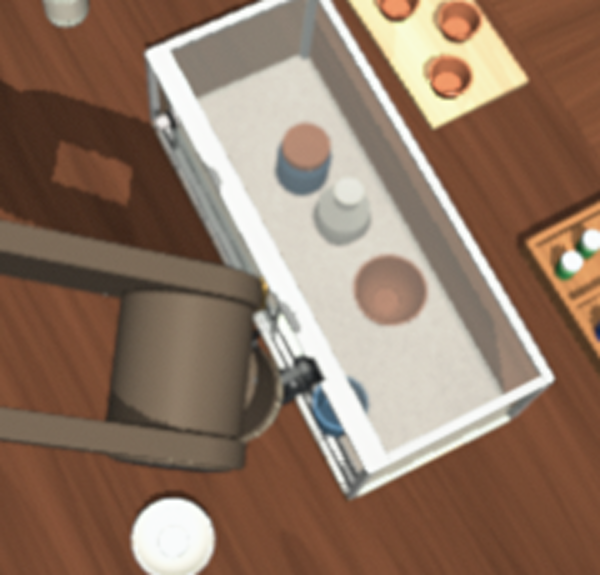

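View pics/t2.png

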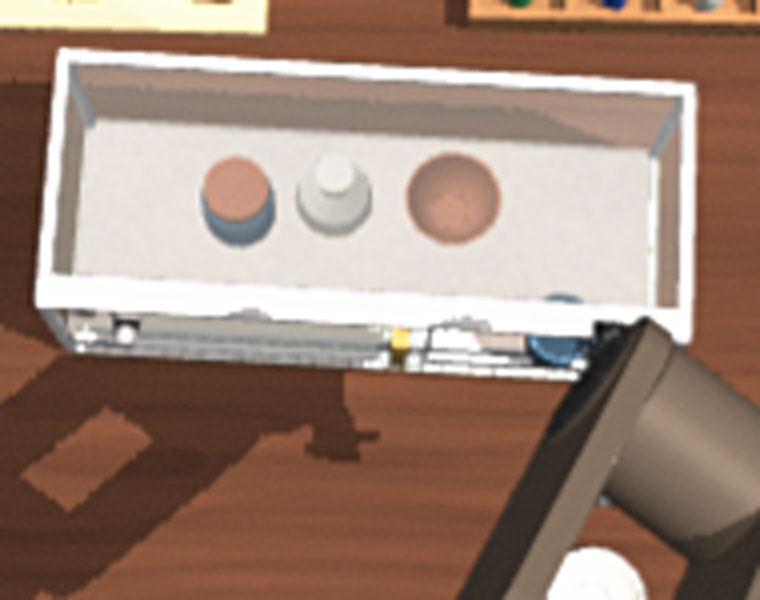

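```bash
python3 -m jog '[[0,-1,-8,30,0],[0,-2,-17,60,0],[0,-3,-25,90,0],[0,-4,-33,120,0],[0,-5,-41,150,0],[0,-5,-49,178,0],[0,-5,-49,178,0],[0,-5,-49,178,0],[0,-5,-49,178,0],[0,-5,-49,178,0]]' >/dev/null;python3 st.py;python3 go.py -.20 -.189 .05
```

```text
t 13.9 q [-0.504  0.428  2.134  0.389  0.378 -0.808] F [-0.7  0.3  1.1] w 0.08532566866127869
tcp [ 0.5166 -0.1919  0.1198] case [-0.1983 -0.1895  0.1198] z-axis [ 0.2629  0.0149 -0.9647] tilt 15.27 y-az -2.72
R in case (cols tool x y z)
 [[ 0.0023  0.965   0.2622]
 [ 0.9996 -0.0092  0.0248]
 [ 0.0264  0.262  -0.9647]]
tool delta mm [ -1.4 -19.9  66.9] len 70.0
```

```bash
python3 -m jog '[[0,0,-3,10,0],[0,0,-6,20,0],[0,0,-9,30,0],[0,0,-12,40,0],[0,0,-15,50,0],[0,-1,-18,60,0],[0,-1,-18,60,0],[0,-1,-18,60,0],[0,-1,-18,60,0],[0,-1,-18,60,0]]' >/dev/null;python3 st.py;python3 go.py -.18 -.189 .055;python3 - <<'E'
from h import *
a=r.grab_frame('side');crop(a,170,80,240,230,2.5,'s3')
a=r.grab_frame('top');crop(a,170,95,190,150,4,'t3')
E
```

```text
t 14.7333 q [-0.504  0.545  2.174  0.634  0.239 -1.064] F [ 0.4  0.6 -0.4] w 0.08528460609596765
tcp [ 0.5157 -0.1915  0.0584] case [-0.1992 -0.1891  0.0584] z-axis [ 0.2646  0.0142 -0.9643] tilt 15.37 y-az -2.7
R in case (cols tool x y z)
 [[ 0.0021  0.9646  0.2639]
 [ 0.9997 -0.0088  0.0242]
 [ 0.0257  0.2637 -0.9643]]
tool delta mm [ 0.  17.6  8.4] len 19.0
```

View pics/s3.png

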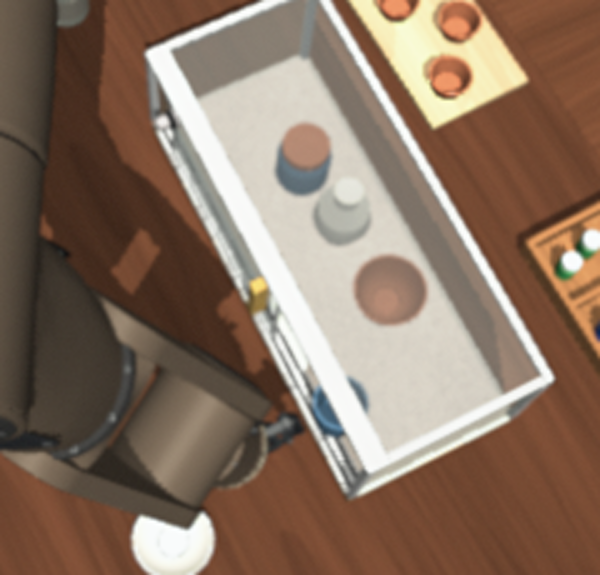

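View pics/t3.png

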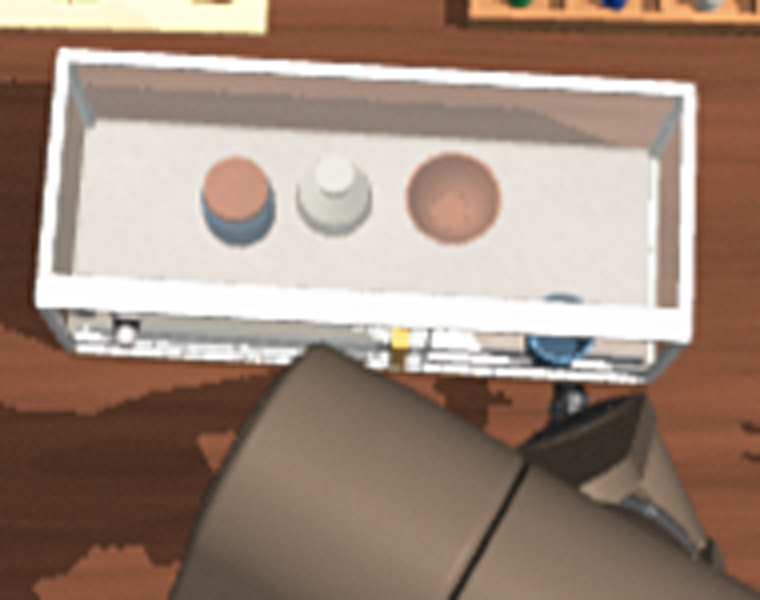

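```bash
python3 go.py -.165 -.189 .056; python3 -m jog '[[0,0,3,2,0],[0,0,6,3,0],[0,0,9,4,0],[0,0,12,5,0],[0,0,15,6,0],[0,0,18,7,0],[0,0,22,8,0],[0,0,26,9,0],[0,0,30,10,0],[0,0,32,11,0]]' ;python3 st.py;python3 go.py -.135 -.189 .055;python3 - <<'E'
from h import *
a=r.grab_frame('side');crop(a,220,130,180,160,4,'s4')
a=r.grab_frame('top');crop(a,240,125,130,100,5,'t4')
E
```

```text
tool delta mm [-0.  32.7 11. ] len 35.0
time: 15.67
ee_pos: [0.5499, -0.1928, 0.0559]
eef_rot: [[0.04, 0.964, 0.264], [0.999, -0.045, 0.014], [0.026, 0.264, -0.964]]
wrist_force: [-1.2, -0.4, 0.7]
width: 0.0853
t 15.6667 q [-0.473  0.574  2.103  0.53   0.266 -0.928] F [-1.2 -0.4  0.7] w 0.08532879654290192
tcp [ 0.5499 -0.1928  0.0559] case [-0.165  -0.189   0.0559] z-axis [ 0.2644  0.0143 -0.9643] tilt 15.35 y-az -2.7
R in case (cols tool x y z)
 [[ 0.0021  0.9646  0.2637]
 [ 0.9997 -0.0088  0.0243]
 [ 0.0257  0.2635 -0.9643]]
tool delta mm [ 0.1 28.7  8.8] len 30.0
```

View pics/s4.png

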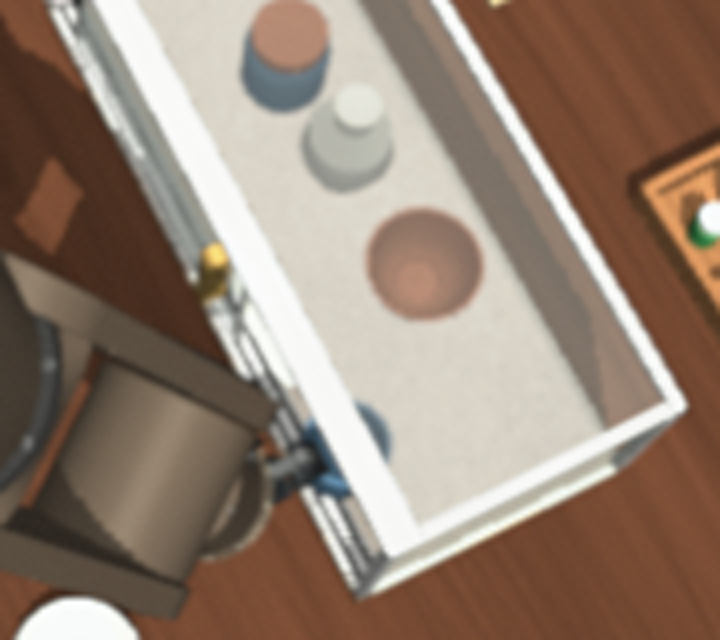

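View pics/t4.png

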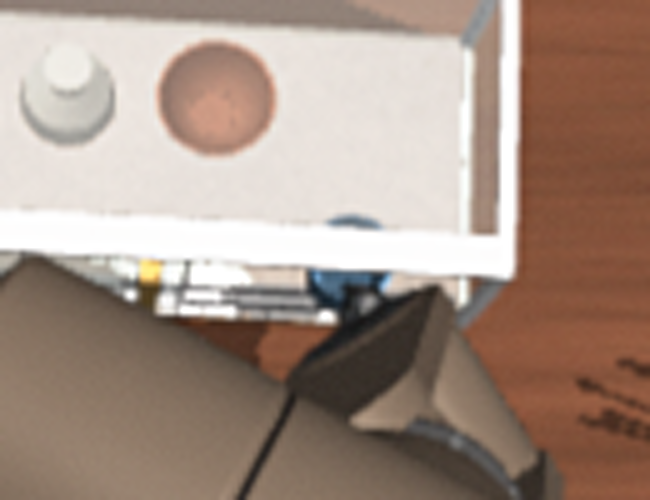

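```bash
python3 - <<'E'
from h import *
p=np.load('case.npy')
def ray(uv,c):
    a=back([uv],0.,c)[0];o=K(c)[2][:3,3];return o,(a-o)/np.linalg.norm(a-o)
for ut in([437,290],[560,490],[290,380]):
  for us in([268,400],[185,600]):
    o1,d1=ray(np.array(ut)/5+[240,125],'top');o2,d2=ray(np.array(us)/4+[220,130],'side')
    A=np.c_[d1,-d2];x=np.linalg.lstsq(A,o2-o1,rcond=None)[0];a=o1+d1*x[0];b=o2+d2*x[1]
    print(ut,us,w2case((a+b)/2,p).round(3),'gap',np.linalg.norm(a-b).round(3))
E
```

```text
[437, 290] [268, 400] [[-0.183 -0.2    0.439]] gap 0.002
[437, 290] [185, 600] [[-0.212 -0.242  0.321]] gap 0.118
[560, 490] [268, 400] [[-0.274 -0.237  0.646]] gap 0.109
[560, 490] [185, 600] [[-0.285 -0.281  0.409]] gap 0.023
[290, 380] [268, 400] [[-0.16  -0.142  0.143]] gap 0.061
[290, 380] [185, 600] [[-0.176 -0.188 -0.179]] gap 0.092
```

```bash
python3 -m jog '[[0,0,3,1,0],[0,0,6,2,0],[0,0,9,3,0],[0,0,12,4,0],[0,0,15,5,0],[0,0,18,6,0],[0,0,21,6,0],[0,0,24,7,0],[0,0,27,8,0],[0,0,29,9,0]]' ;python3 st.py;python3 - <<'E'
from h import *
a=r.grab_frame('side');crop(a,220,130,180,160,4,'s5')
a=r.grab_frame('top');crop(a,240,125,130,100,5,'t5')
E
```

```text
time: 16.6
ee_pos: [0.5804, -0.194, 0.0548]
eef_rot: [[0.04, 0.964, 0.265], [0.999, -0.045, 0.014], [0.026, 0.264, -0.964]]
wrist_force: [-0.9, 0.4, 0.3]
width: 0.0853
t 16.6 q [-0.448  0.599  2.039  0.452  0.296 -0.824] F [-0.9  0.4  0.3] w 0.08531003693693506
tcp [ 0.5804 -0.194   0.0548] case [-0.1344 -0.1891  0.0548] z-axis [ 0.2645  0.0142 -0.9643] tilt 15.36 y-az -2.68
R in case (cols tool x y z)
 [[ 0.0018  0.9646  0.2638]
 [ 0.9997 -0.0085  0.0243]
 [ 0.0256  0.2636 -0.9643]]
```

View pics/s5.png

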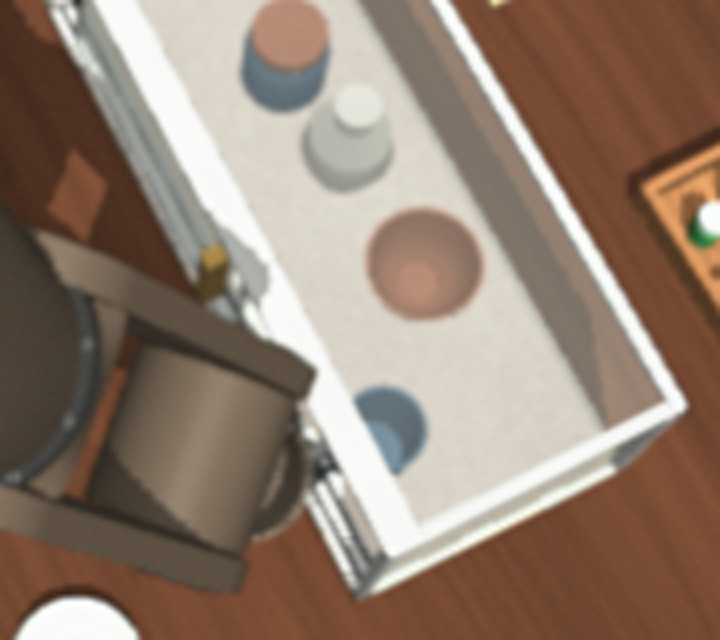

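View pics/t5.png

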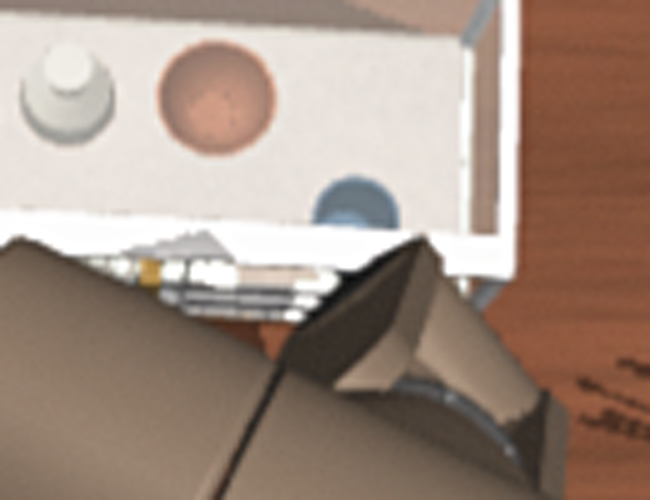

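```bash
python3 - <<'E'
from h import *
p=np.load('case.npy')
from scipy.optimize import least_squares
# fit rim far edge
far=np.array([356,176])/5+[240,125]-.4
a=np.linspace(0,2*np.pi,180)
for x in(-.055,-.05,-.045,-.04):
    A=np.c_[x+.034*np.cos(a),-.19+.034*np.sin(a),0*a+.11];q=(proj(case2w(A,p),'top')-[240,125]+.4)*5
    A2=(proj(case2w(A,p),'side')-[220,130]+.4)*4
    print(x,'top row',q[:,1].min().round(1),'cols',q[:,0].min().round(),q[:,0].max().round(),'side cols max',A2[:,0].max().round(),'rows',A2[:,1].min().round(),A2[:,1].max().round())
E
```

```text
-0.055 top row 174.0 cols 314.0 403.0 side cols max 429.0 rows 385.0 473.0
-0.05 top row 167.7 cols 314.0 404.0 side cols max 435.0 rows 382.0 470.0
-0.045 top row 161.3 cols 314.0 404.0 side cols max 441.0 rows 379.0 467.0
-0.04 top row 155.0 cols 315.0 404.0 side cols max 447.0 rows 377.0 464.0
```

```bash
python3 -m jog '[[0,0,1,0,0],[0,0,2,0,0],[0,0,3,1,0],[0,0,4,1,0],[0,0,5,1,0],[0,0,6,2,0],[0,0,6,2,0],[0,0,6,2,0],[0,0,6,2,0],[0,0,6,2,0]]' |tail -2;python3 st.py;python3 go.py -.20 -.189 .055;python3 - <<'E'
from h import *
a=r.grab_frame('side');crop(a,220,130,180,160,4,'s6')
E
```

```text
wrist_force: [-0.5, -0.3, -0.4]
width: 0.0858
t 17.5333 q [-0.443  0.604  2.026  0.439  0.302 -0.806] F [-0.5 -0.3 -0.4] w 0.08575850582563013
tcp [ 0.5867 -0.1942  0.0544] case [-0.1281 -0.1891  0.0544] z-axis [ 0.2647  0.0141 -0.9642] tilt 15.37 y-az -2.68
R in case (cols tool x y z)
 [[ 0.0018  0.9645  0.264 ]
 [ 0.9997 -0.0084  0.0241]
 [ 0.0255  0.2638 -0.9642]]
tool delta mm [ -0.  -69.2 -19.5] len 72.0
```

View pics/s6.png

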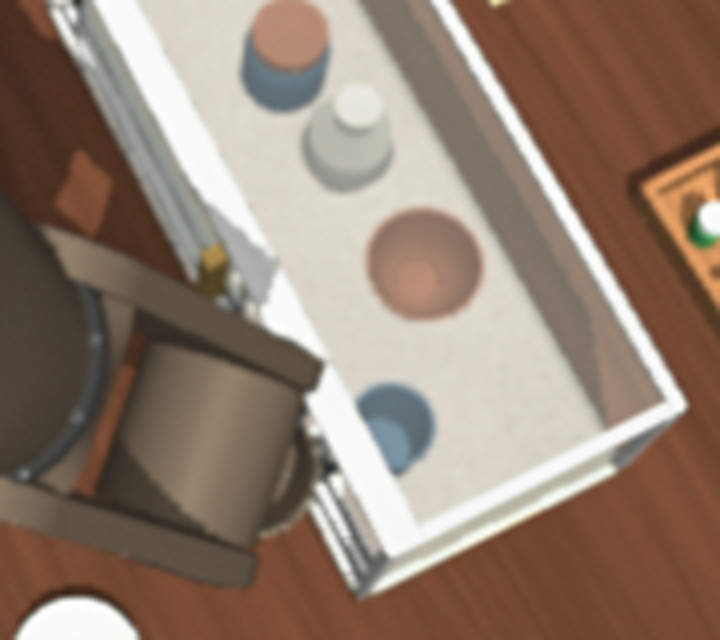

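```bash
python3 -m jog '[[0,0,-5,-1,0],[0,0,-14,-4,0],[0,0,-24,-6,0],[0,0,-34,-9,0],[0,0,-44,-12,0],[0,0,-54,-15,0],[0,0,-64,-17,0],[0,0,-74,-20,0],[0,0,-84,-23,0],[0,0,-89,-24,0]]' |tail -2;python3 st.py;python3 go.py -.22 .006 .105
```

```text
wrist_force: [-0.0, 0.6, -0.1]
width: 0.0854
t 18.4167 q [-0.526  0.539  2.222  0.758  0.212 -1.212] F [-0.   0.6 -0.1] w 0.08539178598664507
tcp [ 0.493  -0.1902  0.0541] case [-0.2219 -0.1887  0.0541] z-axis [ 0.2639  0.0144 -0.9644] tilt 15.32 y-az -2.7
R in case (cols tool x y z)
 [[ 0.002   0.9648  0.2632]
 [ 0.9997 -0.0088  0.0244]
 [ 0.0258  0.263  -0.9644]]
tool delta mm [195.9  13.6 -43.9] len 201.0
```

```bash
python3 -m jog '[[0,10,3,-15,0],[0,25,6,-30,0],[0,50,10,-44,0],[0,75,14,-44,0],[0,100,14,-44,0],[0,125,14,-44,0],[0,150,14,-44,0],[0,175,14,-44,0],[0,196,14,-44,0],[0,196,14,-44,0]]' |tail -2;python3 st.py;python3 go.py -.174 .006 .105;python3 - <<'E'
from h import *
a=r.grab_frame('side');crop(a,180,80,200,180,4,'s7')
a=r.grab_frame('top');crop(a,170,95,190,150,4,'t7')
E
```

```text
wrist_force: [-0.8, 0.0, 0.9]
width: 0.0858
t 19.25 q [-0.071  0.4    2.271  0.165  0.208 -0.186] F [-0.8  0.   0.9] w 0.08576853755298955
tcp [0.5021 0.007  0.1053] case [-0.2203  0.0087  0.1053] z-axis [ 0.2637  0.0151 -0.9645] tilt 15.32 y-az -2.57
R in case (cols tool x y z)
 [[-0.0003  0.9648  0.263 ]
 [ 0.9997 -0.0066  0.0251]
 [ 0.026   0.2629 -0.9645]]
tool delta mm [-2.8 44.6 12.4] len 46.0
```

View pics/s7.png

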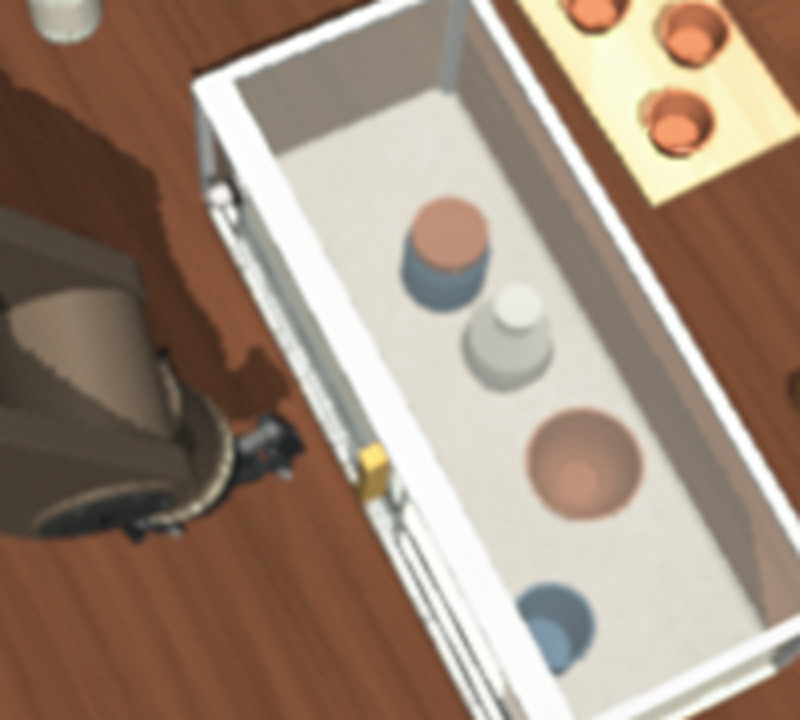

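View pics/t7.png

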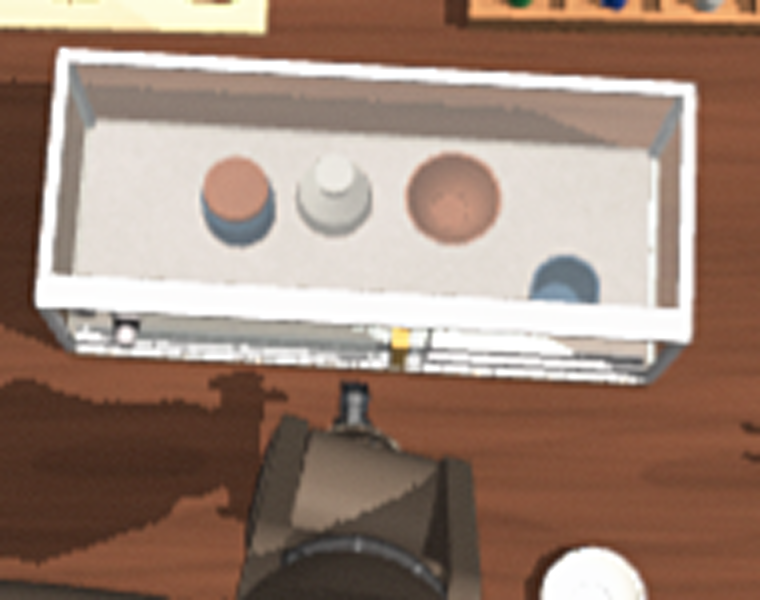

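```bash
python3 - <<'E'
from h import *
p=np.load('case.npy')
for z in(.12,.13,.14):print(w2case(back([[170+354/4-.4,95+382/4-.4]],z,'top'),p))
for z in(.12,.13,.14):print('s',w2case(back([[180+302/4-.4,80+445/4-.4]],z,'side'),p))
E
python3 -m jog '[[0,0,5,1,0],[0,0,10,3,0],[0,0,15,4,0],[0,0,20,6,0],[0,-1,25,7,0],[0,-1,30,8,0],[0,-1,35,10,0],[0,-1,40,11,0],[0,-1,45,12,0],[0,-1,45,12,0]]' |tail -2;python3 st.py
```

```text
[[-0.15416328  0.00691628  0.12      ]]
[[-0.15617282  0.00692612  0.13      ]]
[[-0.15818237  0.00693597  0.14      ]]
s [[-0.15697291  0.01738746  0.12      ]]
s [[-0.15853894  0.01431354  0.13      ]]
s [[-0.16010497  0.01123961  0.14      ]]
wrist_force: [-0.0, -0.2, -0.4]
width: 0.0855
t 20.1833 q [-0.074  0.444  2.168  0.131  0.265 -0.155] F [-0.  -0.2 -0.4] w 0.08552596884913231
tcp [0.5502 0.0021 0.1057] case [-0.172   0.0057  0.1057] z-axis [ 0.2649  0.0148 -0.9642] tilt 15.39 y-az -2.57
R in case (cols tool x y z)
 [[-0.0002  0.9645  0.2642]
 [ 0.9997 -0.0066  0.0248]
 [ 0.0257  0.2641 -0.9642]]
```

```bash
python3 - <<'E'
from h import *
a=r.grab_frame('side');b=r.grab_frame('top')
x=cv2.resize(a[150:220,225:305,::-1],None,fx=5,fy=5,interpolation=cv2.INTER_CUBIC);y=cv2.resize(b[150:220,220:300,::-1],None,fx=5,fy=5,interpolation=cv2.INTER_CUBIC)
cv2.imwrite('pics/p8.png',np.hstack([x,y]))
E
```

```text
(no output)
```

View pics/p8.png

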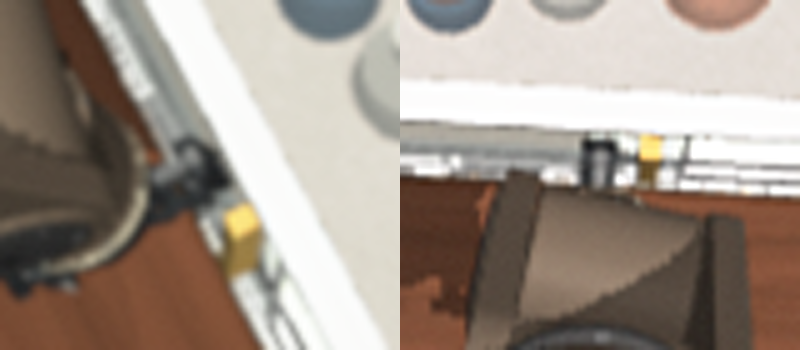

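```bash
python3 -m jog '[[0,-4,-1,0,0],[0,-8,-2,-1,0],[0,-12,-2,-1,0],[0,-16,-2,-1,0],[0,-20,-2,-1,0],[0,-24,-2,-1,0],[0,-29,-2,-1,0],[0,-34,-2,-1,0],[0,-39,-2,-1,0],[0,-44,-2,-1,0]]' |tail -2;python3 st.py;python3 - <<'E'
from h import *
b=r.grab_frame('top');crop(b,170,95,190,150,4,'t9')
E
```

```text
wrist_force: [0.2, 1.9, 0.8]
width: 0.0859
t 21.1167 q [-0.173  0.443  2.174  0.227  0.27  -0.342] F [0.2 1.9 0.8] w 0.08585184001596435
tcp [ 0.5451 -0.0422  0.1048] case [-0.1755 -0.0387  0.1048] z-axis [ 0.2638  0.0149 -0.9645] tilt 15.32 y-az -2.56
R in case (cols tool x y z)
 [[-0.0003  0.9648  0.2631]
 [ 0.9997 -0.0065  0.0249]
 [ 0.0257  0.263  -0.9645]]
```

View pics/t9.png

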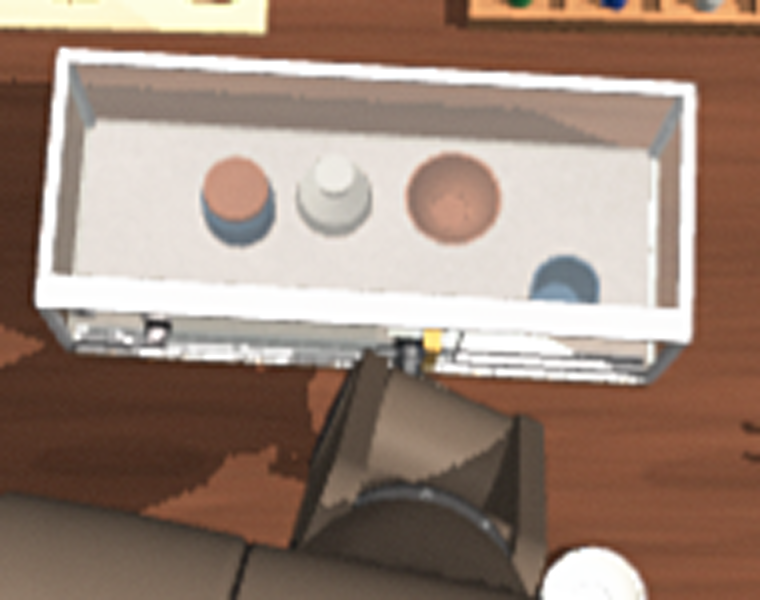

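Finger (408,350) is on the pull (432,345); the door has moved right (plunger now at 157,330). Continue.

```bash
python3 -m jog '[[0,-6,0,0,0],[0,-12,0,0,0],[0,-18,0,-1,0],[0,-24,0,-1,0],[0,-30,0,-1,0],[0,-36,0,-1,0],[0,-42,0,-1,0],[0,-48,0,-1,0],[0,-54,0,-1,0],[0,-60,0,-2,0]]' |tail -2;python3 st.py
```

```text
wrist_force: [0.2, 1.5, -0.6]
width: 0.0858
t 22.0 q [-0.305  0.45   2.157  0.323  0.299 -0.561] F [ 0.2  1.5 -0.6] w 0.08580325688818612
tcp [ 0.5422 -0.1033  0.105 ] case [-0.176 -0.1    0.105] z-axis [ 0.2637  0.0148 -0.9645] tilt 15.32 y-az -2.58
R in case (cols tool x y z)
 [[ 0.0001  0.9648  0.263 ]
 [ 0.9997 -0.0068  0.0248]
 [ 0.0257  0.2629 -0.9645]]
```

```bash
python3 -m jog '[[0,-6,0,0,0],[0,-12,0,0,0],[0,-18,0,-1,0],[0,-24,0,-1,0],[0,-30,0,-1,0],[0,-36,0,-1,0],[0,-42,0,-1,0],[0,-48,0,-1,0],[0,-54,0,-1,0],[0,-60,0,-2,0]]' |tail -2;python3 st.py; python3 go.py -.175 -.222 .105
```

```text
wrist_force: [1.8, 2.5, -0.7]
width: 0.0858
t 22.8333 q [-0.428  0.464  2.123  0.379  0.339 -0.731] F [ 1.8  2.5 -0.7] w 0.08579210430958212
tcp [ 0.5393 -0.1638  0.1052] case [-0.1766 -0.1605  0.1052] z-axis [ 0.2635  0.0149 -0.9646] tilt 15.3 y-az -2.58
R in case (cols tool x y z)
 [[-0.      0.9649  0.2627]
 [ 0.9997 -0.0068  0.0249]
 [ 0.0258  0.2626 -0.9646]]
tool delta mm [-61.4   1.9  -0.9] len 61.0
```

```bash
python3 -m jog '[[0,-6,0,0,0],[0,-12,0,0,0],[0,-18,1,-1,0],[0,-24,1,-1,0],[0,-30,1,-1,0],[0,-36,1,-1,0],[0,-42,1,-1,0],[0,-47,1,-1,0],[0,-51,1,-1,0],[0,-54,1,-1,0]]' |tail -2;python3 st.py
```

```text
wrist_force: [0.4, 2.3, 0.1]
width: 0.0854
t 23.6667 q [-0.53   0.485  2.077  0.401  0.384 -0.846] F [0.4 2.3 0.1] w 0.08539277205218866
tcp [ 0.538  -0.2184  0.105 ] case [-0.1759 -0.2151  0.105 ] z-axis [ 0.2635  0.0148 -0.9645] tilt 15.3 y-az -2.59
R in case (cols tool x y z)
 [[ 0.0002  0.9649  0.2627]
 [ 0.9997 -0.007   0.0248]
 [ 0.0258  0.2626 -0.9645]]
```

```bash
python3 -m jog '[[0,-1,0,0,0],[0,-3,0,0,0],[0,-4,0,0,0],[0,-5,0,0,0],[0,-7,0,0,0],[0,-8,0,0,0],[0,-9,0,0,0],[0,-10,0,0,0],[0,-11,0,0,0],[0,-12,0,0,0]]' |tail -2;python3 st.py;python3 - <<'E'
from h import *
a=r.grab_frame('side');crop(a,220,80,200,200,3,'s10')
b=r.grab_frame('top');crop(b,170,95,190,150,4,'t10')
E
```

```text
wrist_force: [8.2, 31.0, 8.5]
width: 0.0854
t 24.5 q [-0.549  0.49   2.066  0.404  0.396 -0.869] F [ 8.2 31.   8.5] w 0.08535601308423384
tcp [ 0.5373 -0.2286  0.1047] case [-0.1762 -0.2253  0.1047] z-axis [ 0.2622  0.0174 -0.9649] tilt 15.23 y-az -2.46
R in case (cols tool x y z)
 [[-0.0026  0.9652  0.2614]
 [ 0.9996 -0.0047  0.0273]
 [ 0.0276  0.2613 -0.9649]]
```

View pics/t10.png

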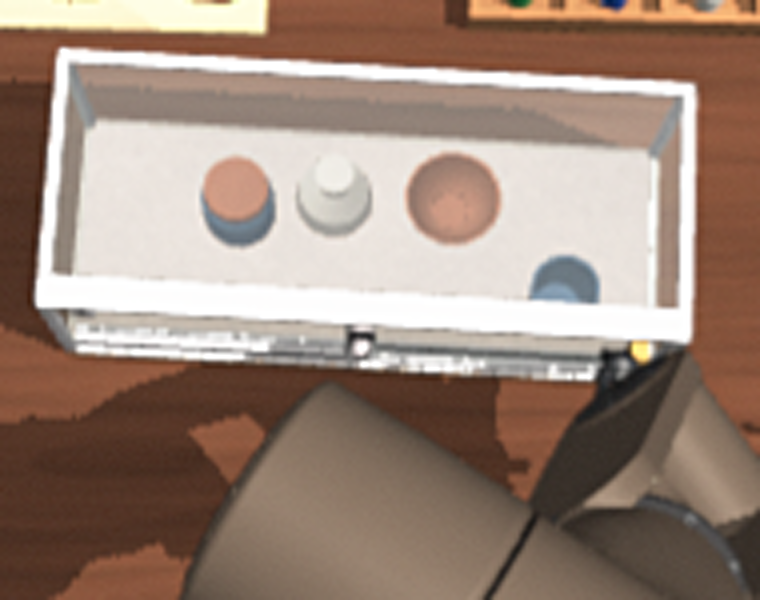

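View pics/s10.png

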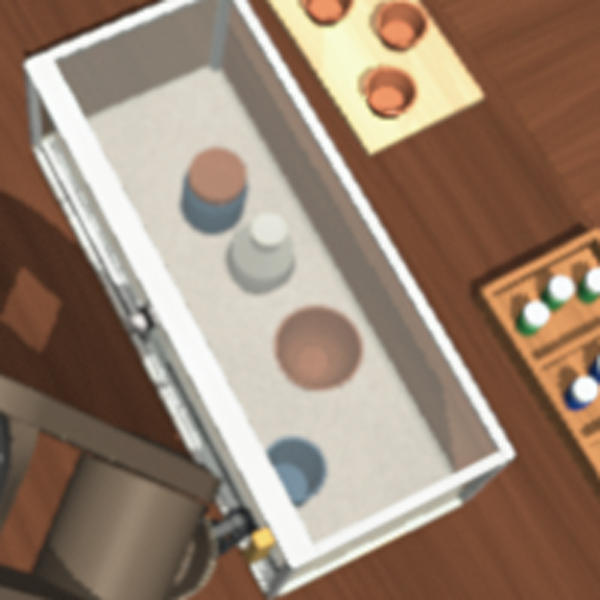

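```bash
python3 - <<'E'
from h import *
p=np.load('case.npy')
print(w2case(back([[170+362/4-.4,95+343/4-.4]],.165,'top'),p),w2case(back([[220+141/3-.4,80+320/3-.4]],.165,'side'),p))
print('pull',w2case(back([[170+641/4-.4,95+350/4-.4]],.19,'top'),p),w2case(back([[220+261/3-.4,80+541/3-.4]],.19,'side'),p))
for c in('top','side'):
    print(r.mark_of('plunger_face',c)[:2])
E
python3 -m jog '[[0,3,0,0,0],[0,6,-1,0,0],[0,9,-2,0,0],[0,12,-5,0,0],[0,15,-9,0,0],[0,18,-14,0,0],[0,21,-20,0,0],[0,24,-27,0,0],[0,27,-34,0,0],[0,30,-40,0,0]]' |tail -2;python3 st.py
```

```text
[[-0.12657734  0.0017285   0.165     ]] [[-0.12675876  0.00167951  0.165     ]]
pull [[-0.12383189 -0.24832411  0.19      ]] [[-0.12724911 -0.25063737  0.19      ]]
[]
[{'position': [264.2, 189.8], 'conf': 0.6}]
wrist_force: [-0.9, 0.6, -0.4]
width: 0.0851
t 25.5333 q [-0.533  0.462  2.18   0.499  0.314 -0.955] F [-0.9  0.6 -0.4] w 0.08511641306772803
tcp [ 0.4987 -0.1965  0.0948] case [-0.2159 -0.1947  0.0948] z-axis [ 0.2619  0.0173 -0.9649] tilt 15.22 y-az -2.46
R in case (cols tool x y z)
 [[-0.0025  0.9653  0.2611]
 [ 0.9996 -0.0048  0.0273]
 [ 0.0276  0.261  -0.9649]]
```

```bash
python3 go.py -.225 .0015 .145
```

```text
tool delta mm [197.5   3.4 -45.4] len 203.0
```

```bash
python3 -m jog '[[0,15,-5,-10,0],[0,35,-8,-20,0],[0,60,-5,-30,0],[0,85,0,-38,0],[0,110,3,-45,0],[0,135,3,-45,0],[0,160,3,-45,0],[0,180,3,-45,0],[0,197,3,-45,0],[0,197,3,-45,0]]' |tail -2;python3 st.py;python3 - <<'E'
from h import *
a=r.grab_frame('side');b=r.grab_frame('top')
x=cv2.resize(a[150:230,215:295,::-1],None,fx=5,fy=5,interpolation=cv2.INTER_CUBIC);y=cv2.resize(b[150:230,220:300,::-1],None,fx=5,fy=5,interpolation=cv2.INTER_CUBIC)
cv2.imwrite('pics/p11.png',np.hstack([x,y]))
E
python3 go.py -.200 .0015 .145;python3 go.py -.185 .0015 .145
```

```text
wrist_force: [0.2, -0.6, -1.3]
width: 0.0852
t 26.3667 q [-0.088  0.313  2.25   0.131  0.319 -0.17 ] F [ 0.2 -0.6 -1.3] w 0.08522966644884733
tcp [0.4962 0.0018 0.1444] case [-0.226   0.0033  0.1444] z-axis [ 0.2618  0.0182 -0.965 ] tilt 15.21 y-az -2.35
R in case (cols tool x y z)
 [[-0.0045  0.9654  0.2609]
 [ 0.9996 -0.0029  0.0281]
 [ 0.0279  0.2609 -0.965 ]]
tool delta mm [-0.2 25.   6.1] len 26.0
tool delta mm [-0.2 39.5 10. ] len 41.0
```

View pics/p11.png

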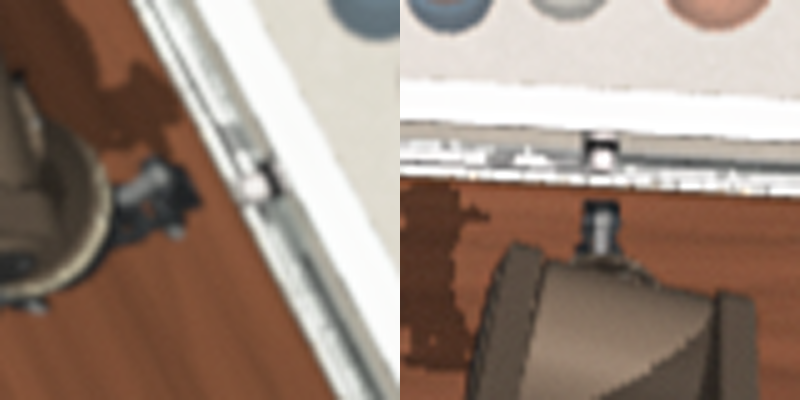

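```bash
python3 -m jog '[[0,0,4,1,0],[0,0,8,2,0],[0,0,12,3,0],[0,0,16,4,0],[0,0,19,5,0],[0,0,21,5,0],[0,0,23,6,0],[0,0,25,6,0],[0,0,26,6,0],[0,0,26,6,0]]' |tail -2;python3 st.py;python3 - <<'E'
from h import *
a=r.grab_frame('side');b=r.grab_frame('top')
x=cv2.resize(a[150:230,215:295,::-1],None,fx=5,fy=5,interpolation=cv2.INTER_CUBIC);y=cv2.resize(b[150:230,220:300,::-1],None,fx=5,fy=5,interpolation=cv2.INTER_CUBIC)
cv2.imwrite('pics/p12.png',np.hstack([x,y]))
E
```

```text
wrist_force: [0.3, -0.5, -0.2]
width: 0.0855
t 27.3 q [-0.088  0.341  2.193  0.12   0.348 -0.158] F [ 0.3 -0.5 -0.2] w 0.08554338985993822
tcp [ 0.5233 -0.0009  0.1455] case [-0.1988  0.0017  0.1455] z-axis [ 0.262   0.0179 -0.9649] tilt 15.23 y-az -2.36
R in case (cols tool x y z)
 [[-0.0043  0.9653  0.2611]
 [ 0.9996 -0.003   0.0278]
 [ 0.0276  0.2612 -0.9649]]
```

View pics/p12.png

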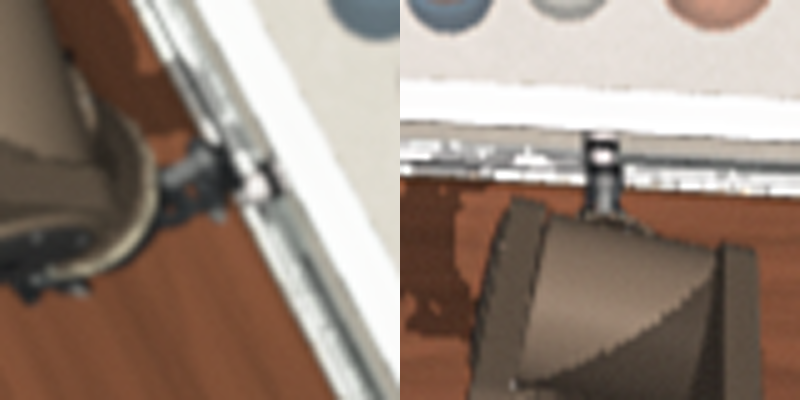

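Nearly touching, no force yet. Now press slowly along the case's x.

```bash
python3 -m jog '[[0,0,1,0,0],[0,0,2,1,0],[0,0,3,1,0],[0,0,4,1,0],[0,0,5,1,0],[0,0,6,2,0],[0,0,7,2,0],[0,0,8,2,0],[0,0,9,2,0],[0,0,10,3,0]]' |tail -2;python3 st.py
```

```text
wrist_force: [-0.6, -1.1, -0.1]
width: 0.0855
t 28.2333 q [-0.087  0.353  2.171  0.116  0.357 -0.153] F [-0.6 -1.1 -0.1] w 0.08550228790610633
tcp [ 0.5336 -0.0012  0.1452] case [-0.1885  0.0017  0.1452] z-axis [ 0.2619  0.0179 -0.9649] tilt 15.22 y-az -2.36
R in case (cols tool x y z)
 [[-0.0043  0.9653  0.2611]
 [ 0.9996 -0.003   0.0278]
 [ 0.0277  0.2611 -0.9649]]
```

```bash
python3 -m jog '[[0,0,1,0,0],[0,0,2,1,0],[0,0,2,1,0],[0,0,3,1,0],[0,0,4,1,0],[0,0,4,1,0],[0,0,5,1,0],[0,0,6,2,0],[0,0,6,2,0],[0,0,7,2,0]]' |tail -2;python3 st.py;python3 - <<'E'
from h import *
a=r.grab_frame('side');b=r.grab_frame('top')
x=cv2.resize(a[150:230,215:295,::-1],None,fx=5,fy=5,interpolation=cv2.INTER_CUBIC);y=cv2.resize(b[150:230,220:300,::-1],None,fx=5,fy=5,interpolation=cv2.INTER_CUBIC)
cv2.imwrite('pics/p13.png',np.hstack([x,y]))
E
```

```text
wrist_force: [-3.9, -0.2, 0.1]
width: 0.0855
t 29.0667 q [-0.086  0.361  2.156  0.114  0.364 -0.149] F [-3.9 -0.2  0.1] w 0.08553846932035872
tcp [ 0.5409 -0.0014  0.1451] case [-0.1812  0.0018  0.1451] z-axis [ 0.262   0.0179 -0.9649] tilt 15.22 y-az -2.36
R in case (cols tool x y z)
 [[-0.0043  0.9653  0.2611]
 [ 0.9996 -0.0031  0.0278]
 [ 0.0277  0.2611 -0.9649]]
```

View pics/p13.png

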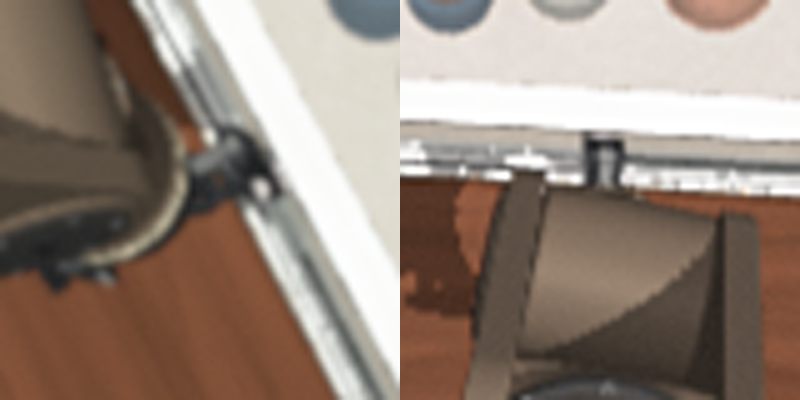

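Contact at about 4 N: the plunger is moving. Continue to the stop.

```bash
python3 -m jog '[[0,0,1,0,0],[0,0,1,0,0],[0,0,2,1,0],[0,0,2,1,0],[0,0,3,1,0],[0,0,3,1,0],[0,0,4,1,0],[0,0,4,1,0],[0,0,5,1,0],[0,0,5,1,0]]' |grep force;python3 st.py|head -2
```

```text
wrist_force: [-18.5, -2.0, 9.1]
t 30.0 q [-0.085  0.366  2.146  0.111  0.372 -0.146] F [-18.5  -2.    9.1] w 0.08579280688014305
tcp [ 0.5439 -0.0014  0.1448] case [-0.1782  0.0019  0.1448] z-axis [ 0.2582  0.0183 -0.9659] tilt 15.0 y-az -2.35
```

```bash
python3 -m jog '[[0,0,1,0,0],[0,0,2,0,0],[0,0,2,0,0],[0,0,3,0,0],[0,0,3,0,0],[0,0,3,0,0],[0,0,3,0,0],[0,0,3,0,0],[0,0,3,0,0],[0,0,3,0,0]]' |grep force;python3 st.py|head -2
```

```text
wrist_force: [-23.3, -1.4, 13.9]
t 30.8333 q [-0.085  0.367  2.142  0.109  0.38  -0.144] F [-23.3  -1.4  13.9] w 0.08525587101401359
tcp [ 0.5439 -0.0013  0.1448] case [-0.1783  0.002   0.1448] z-axis [ 0.2535  0.0189 -0.9672] tilt 14.73 y-az -2.35
```

```bash
python3 -m jog '[[0,0,-2,-1,0],[0,0,-5,-1,0],[0,0,-9,-2,0],[0,0,-14,-4,0],[0,0,-20,-5,0],[0,0,-30,-8,0],[0,0,-42,-11,0],[0,0,-55,-14,0],[0,0,-68,-18,0],[0,0,-80,-21,0]]' |grep force;python3 st.py|head -2;python3 - <<'E'
from h import *
a=r.grab_frame('side');b=r.grab_frame('top')
x=cv2.resize(a[150:230,215:295,::-1],None,fx=5,fy=5,interpolation=cv2.INTER_CUBIC);y=cv2.resize(b[150:230,220:300,::-1],None,fx=5,fy=5,interpolation=cv2.INTER_CUBIC)
cv2.imwrite('pics/p14.png',np.hstack([x,y]))
E
```

```text
wrist_force: [0.7, -1.2, -0.3]
t 31.6667 q [-0.097  0.273  2.317  0.146  0.302 -0.194] F [ 0.7 -1.2 -0.3] w 0.0856957870387841
tcp [0.4596 0.0015 0.1449] case [-0.2625  0.0017  0.1449] z-axis [ 0.2533  0.0189 -0.9672] tilt 14.71 y-az -2.35
```

View pics/p14.png

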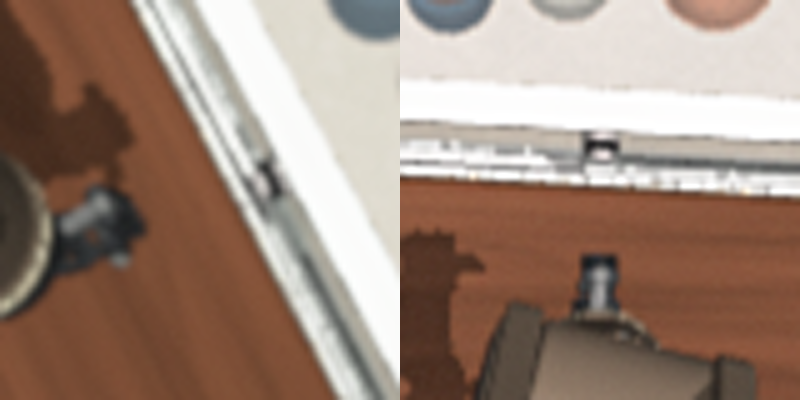

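```bash
python3 - <<'E'
from h import *
p=np.load('case.npy')
b=r.grab_frame('top');a=r.grab_frame('side')
old=cv2.imread('pics/p11.png')
def z(im,x,y):return cv2.resize(im[y:y+25,x:x+25,::-1],None,fx=14,fy=14,interpolation=cv2.INTER_CUBIC)
o=np.hstack([z(b,328-80,167),z(a,256,175)])
for k,(im,c,x,y) in enumerate([(b,'top',248,167),(a,'side',256,175)]):
  for xx,col in((-.1405,(0,0,255)),(-.1315,(0,255,0)),(-.1265,(255,0,0))):
    th=np.linspace(0,2*np.pi,40);rr=.012 if xx==-.1265 else .009
    A=np.c_[0*th+xx,.0017+rr*np.cos(th),.165+rr*np.sin(th)]
    q=((proj(case2w(A,p),c)-[x,y]+.5)*14).round().astype(int)+[350*k,0]
    o=np.ascontiguousarray(o);cv2.polylines(o,[q.reshape(-1,1,2)],True,col,1)
c=cv2.imread('pics/p11.png')
# old view regions: side crop origin (215,150), top origin (220,150) scale 5
t=c[(167-150)*5:(192-150)*5,400+(248-220)*5:400+(273-220)*5];s=c[125:250,(256-215)*5:(281-215)*5]
o2=np.hstack([cv2.resize(t,(350,350)),cv2.resize(s,(350,350))])
cv2.imwrite('pics/p15.png',cv2.resize(np.vstack([o,o2]),(600,600)))
E
```

```text
(no output)
```

View pics/p15.png

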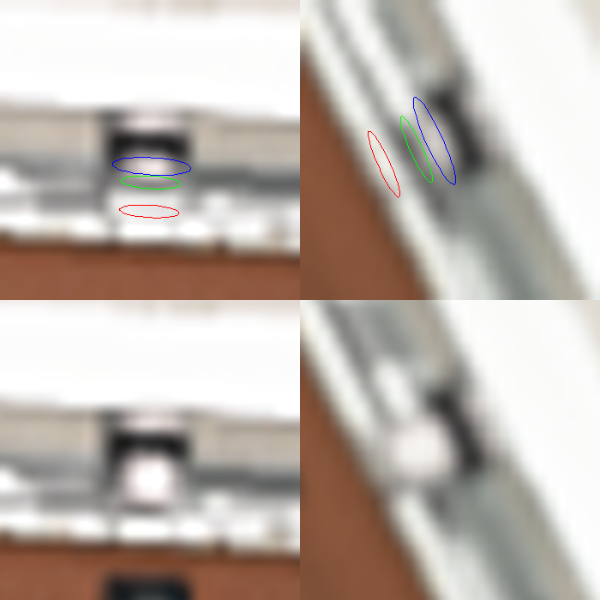

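```bash
python3 -m jog '[[0,0,-3,-20,0],[0,0,-6,-40,0],[0,0,-9,-60,0],[0,0,-12,-80,0],[0,0,-15,-100,0],[0,0,-18,-120,0],[0,0,-20,-140,0],[0,0,-20,-150,0],[0,0,-20,-150,0],[0,0,-20,-150,0]]' |grep force;python3 st.py|head -2;python3 - <<'E'
from h import *
a=r.grab_frame('side');crop(a,180,60,230,230,2.6,'s16')
b=r.grab_frame('top');crop(b,110,95,320,165,2.5,'t16')
E
```

```text
wrist_force: [-0.3, 0.3, 0.5]
t 32.7 q [-0.121 -0.067  2.232  0.075  0.723 -0.134] F [-0.3  0.3  0.5] w 0.08543224378787441
tcp [ 0.4048 -0.0008  0.2857] case [-0.3172 -0.0027  0.2857] z-axis [ 0.2563  0.0184 -0.9664] tilt 14.89 y-az -2.36
```

View pics/s16.png

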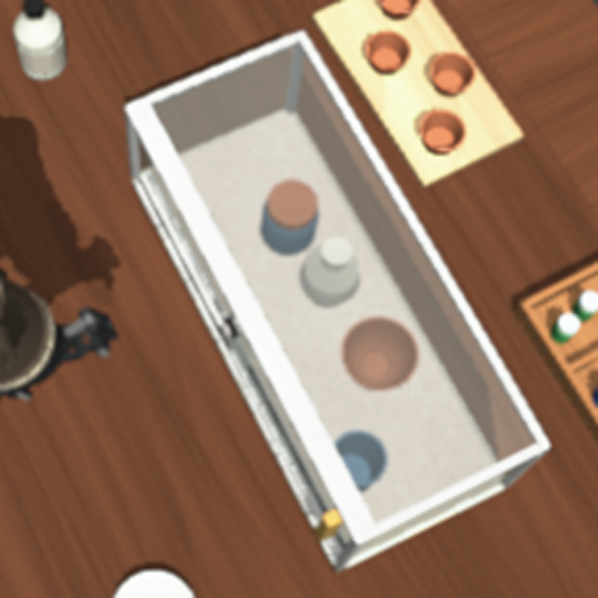

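View pics/t16.png

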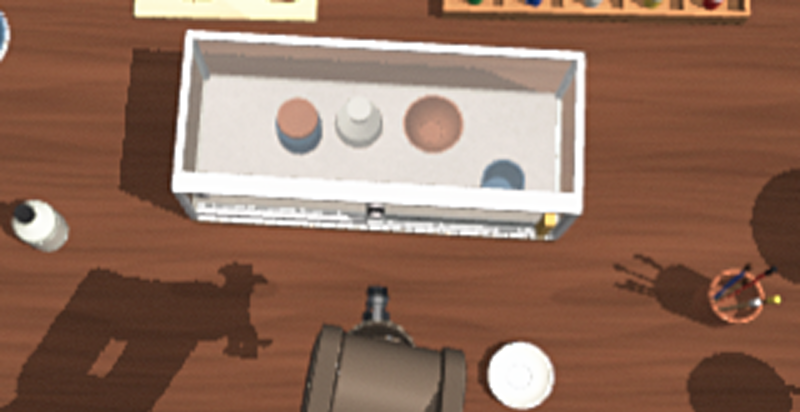

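```bash
python3 - <<'E'
from h import *
p=np.load('case.npy')
print('pull',w2case(back([[110+550/2.5-.4,95+219/2.5-.4]],.19,'top'),p),w2case(back([[180+331/2.6-.4,60+520/2.6-.4]],.19,'side'),p))
r.sign_off()
E
```

```text
pull [[-0.12425204 -0.24743798  0.19      ]] [[-0.12603447 -0.25017685  0.19      ]]
the job is handed in; nothing more can be done
```

The job is handed in at about 33 s: the cup is inside the case, the glass door is shut and the lock plunger is pressed in. No verdict is reported back, so what follows rests on my own checks.

- **Reaching under the head rail:** A straight-down tool could not reach the cup past the rail. I leaned it about 15° forward by repeatedly commanding poses out of reach high above the bench, then worked with the leading finger of the open gripper.
- **Cup:** It stands upright with its centre at about x = -50 mm of the case. Its nearest rim is about 9 mm behind the inner track.
- **Door:** I slid it by its brass pull at about 60–70 mm/s and slowed down for the end. It stopped on the post and the force peaked near 31 N. Afterwards the pull measured y = -247 mm from the top camera and -250 mm from the side camera. That fits "shut" (-250 mm) within the camera error of a few mm.
- **Plunger:** It gave at about 4 N and then stopped solidly. A second push at 23 N moved it no further. The pictures show roughly 5 mm still sticking out of the barrel, as expected when it is fully in.
- **Everything else:** The dish, bottle, brush pot and the pieces in the case appear in their original places in the last pictures. I compared those by eye and did not measure them. The arm was clear of everything at hand-in.

**One disagreement:** different readings put the fingertip reach anywhere from 47 to 63 mm, so I relied on contact force and pictures instead of that figure.

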